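# Dust covers over the watch movements at closing time

### The job

Closing time at the watch bench: put the four opened movements on the white job board under their dust covers. Take each clear cover by its knob from the wooden cover rack and set it down gently, not dropped, over the movement it fits - the smallest cover over the smallest movement and so on up to the largest - so that each stands flat on the board with its movement inside. Do not touch or shift the movements, and leave the bottle and the loupe alone.

Things in the scene. Friction and masses are not known exactly. Their poses are not given: they have to be found in the camera images.
- cover_a: Dust cover, smallest of four: clear dome, black foot ring, open below; foot 43 mm outside, 38 inside, dome 28 high; on it a 2 mm neck, then a black upright round knob 16 mm wide, 18 high (top 48 above foot). Loose, ~30 g. Origin: centre of underside; z up. Stands on the fixed wooden cover rack, 430 x 112 mm, top at 30 mm, 4 mm lips: four in a row 104 mm apart, any order.
- cover_b: Dust cover, second smallest of four: clear dome, black foot ring, open below; foot 57 mm outside, 52 inside, dome 34 high; on it a 2 mm neck, then a black upright round knob 16 mm wide, 18 high (top 54 above foot). Loose, ~45 g. Origin: centre of underside; z up. Stands on the fixed wooden cover rack, 430 x 112 mm, top at 30 mm, 4 mm lips: four in a row 104 mm apart, any order.
- cover_c: Dust cover, second largest of four: clear dome, black foot ring, open below; foot 72 mm outside, 67 inside, dome 40 high; on it a 2 mm neck, then a black upright round knob 16 mm wide, 18 high (top 60 above foot). Loose, ~65 g. Origin: centre of underside; z up. Stands on the fixed wooden cover rack, 430 x 112 mm, top at 30 mm, 4 mm lips: four in a row 104 mm apart, any order.
- cover_d: Dust cover, largest of four: clear dome, black foot ring, open below; foot 88 mm outside, 83 inside, dome 48 high; on it a 2 mm neck, then a black upright round knob 16 mm wide, 18 high (top 68 above foot). Loose, ~95 g. Origin: centre of underside; z up. Stands on the fixed wooden cover rack, 430 x 112 mm, top at 30 mm, 4 mm lips: four in a row 104 mm apart, any order.
- movement_a: The smallest of four opened movements, small wristwatch movement: brass with wheels, on a black holder; 20 mm diameter, 11 high over all. Takes cover_a (9 mm clear all round). Loose, ~20 g. Origin: centre of underside; z up. Lies on the fixed white job board, 430 x 124 mm, face at 14 mm, 4 mm edge lips: four in a row 104 mm apart, any order, before or behind the rack.
- movement_b: The second smallest of four opened movements, large wristwatch movement: brass with wheels, on a black holder; 34 mm diameter, 13 high over all. Takes cover_b (9 mm clear all round). Loose, ~45 g. Origin: centre of underside; z up. Lies on the fixed white job board, 430 x 124 mm, face at 14 mm, 4 mm edge lips: four in a row 104 mm apart, any order, before or behind the rack.
- movement_c: The second largest of four opened movements, pocket-watch movement: brass with wheels, on a black holder; 49 mm diameter, 15 high over all. Takes cover_c (9 mm clear all round). Loose, ~90 g. Origin: centre of underside; z up. Lies on the fixed white job board, 430 x 124 mm, face at 14 mm, 4 mm edge lips: four in a row 104 mm apart, any order, before or behind the rack.
- movement_d: The largest of four opened movements, alarm-clock movement (two brass plates on pillars): brass with wheels, on a black holder; 65 mm diameter, 25 high over all. Takes cover_d (9 mm clear all round). Loose, ~220 g. Origin: centre of underside; z up. Lies on the fixed white job board, 430 x 124 mm, face at 14 mm, 4 mm edge lips: four in a row 104 mm apart, any order, before or behind the rack.
- bottle: Small amber glass bottle with a white cap, standing on the bench beside the racks, 42 mm diameter, 85 mm high. Origin: centre of its underside. Loose; a bystander.
- loupe: Black eyeglass loupe, a waisted cup standing on the bench beside the racks, 38 mm diameter, 36 mm high. Origin: centre of its underside. Loose; a bystander.
Not all that is in view belongs to the job. What is shaped like the cover_a but green is not meant.

How it is judged:
At the end, for the whole second after the job is handed in: Each cover stands over the movement of its own size rank, centres within 11 mm in plan, foot within 3 mm of the height of the movement's underside, upright within 0.06 rad, released and at rest; each movement lies flat within 8 mm of where it started, bottle and loupe within 30 mm (horizontal distance between cover_a and movement_a below 0.011 m and z of cover_a in the frame of movement_a between -0.003 and 0.003 m and angle between each of cover_a, movement_a, cover_b, movement_b, cover_c, movement_c, cover_d, movement_d's own z axis and vertical below 0.06 rad and distance of each of movement_a, movement_b, movement_c, movement_d from where it was at the start of the episode below 0.008 m and linear speed of each of cover_a, movement_a, cover_b, movement_b, cover_c, movement_c, cover_d, movement_d below 0.02 m/s and angular speed of each of cover_a, cover_b, cover_c, cover_d below 0.3 rad/s and horizontal distance between cover_b and movement_b below 0.011 m and z of cover_b in the frame of movement_b between -0.003 and 0.003 m and horizontal distance between cover_c and movement_c below 0.011 m and z of cover_c in the frame of movement_c between -0.003 and 0.003 m and horizontal distance between cover_d and movement_d below 0.011 m and z of cover_d in the frame of movement_d between -0.003 and 0.003 m and distance of each of bottle, loupe from where it was at the start of the episode below 0.03 m); the robot touches nothing.
It fails at once if a cover is dropped on the job board: faster than 0.35 m/s in the last 12 mm above the board over its movement ((horizontal distance between cover_a and movement_a below 0.05 m and z of cover_a in the frame of movement_a below 0.012 m and linear speed of cover_a above 0.35 m/s) or (horizontal distance between cover_b and movement_b below 0.05 m and z of cover_b in the frame of movement_b below 0.012 m and linear speed of cover_b above 0.35 m/s) or (horizontal distance between cover_c and movement_c below 0.05 m and z of cover_c in the frame of movement_c below 0.012 m and linear speed of cover_c above 0.35 m/s) or (horizontal distance between cover_d and movement_d below 0.05 m and z of cover_d in the frame of movement_d below 0.012 m and linear speed of cover_d above 0.35 m/s)).
It fails at once if a movement is struck by a cover or by the robot (over 1.5 N) (contact force between any of cover_a, cover_b, cover_c, cover_d, the fingers, the arm and movement_a above 1.5 N or contact force between any of cover_a, cover_b, cover_c, cover_d, the fingers, the arm and movement_b above 1.5 N or contact force between any of cover_a, cover_b, cover_c, cover_d, the fingers, the arm and movement_c above 1.5 N or contact force between any of cover_a, cover_b, cover_c, cover_d, the fingers, the arm and movement_d above 1.5 N).
It fails at once if a movement is shifted by more than 8 mm or tipped (distance of any of movement_a, movement_b, movement_c, movement_d from where it was at the start of the episode above 0.008 m or angle between any of movement_a, movement_b, movement_c, movement_d's own z axis and vertical above 0.3 rad).
It fails at once if the bottle or the loupe is moved by more than 30 mm or knocked over (distance of any of bottle, loupe from where it was at the start of the episode above 0.03 m or angle between any of bottle, loupe's own z axis and vertical above 0.5 rad).
It also fails if it takes over 106 s, if anything falls off the work surface, if the arm or the gripper's body presses on something with over 40 N, if the wrist force passes 120 N, or if a joint passes its speed limit or range.

### The arm

A 7-joint arm with a two-finger parallel gripper is mounted at the origin on the work surface. World frame = base frame: x ahead of the robot, y to its left, z up, the work surface at z = 0. Lengths are in m, angles in rad, forces in N, time in s.
With the tool pointing down it reaches from about 0.425 to 0.925 m from the base axis. Payload 6.8 kg.
Tool frame: the origin (TCP) lies midway between the tips of the shut fingers; the grasp point (between the pads) lies 19 mm behind it; z points along the fingers, y is the line along which they close (so a half turn about z gives the same grasp; the last joint's range is limited). The gripper opens to 85 mm and grips with 20 to 120 N. Pads are 22 mm wide; open, the fingers measure 114 mm over their backs; the gripper's body (76 mm by 85 mm) begins 54 mm behind the grasp point. The pads swing forward as they close: fully open they stand 13 mm farther back than shut.
Start: joints at [1.106, 0.477, 0.022, 1.555, -0.011, 1.109, -0.083], TCP at [0.236, -0.633, 0.231] pointing down, gripper open.
Joint ranges: [-2.96, 2.96], [-0.34, 2.1], [-1.41, 1.46], [0.24, 2.44], [-1.37, 4.51], [0.17, 1.92], [-2.96, 2.96]. Speed limits (rad/s): [2.39, 2.39, 3.14, 3.14, 3.14, 3.14, 3.14].

### API

Orientations are given as a rotation vector (axis times angle).
In Python, from bench import get_obs, grab_frame, camera_params, r gives the robot as it stands.
- The arm moves only by the shell command python3 -m jog 'ROWS' [FORCE]. ROWS is JSON, a list of rows, each an object of numbers: "rx", "ry", "rz": the turn, a rotation vector about the world's x, y, z scaled (see below); "x", "y", "z": the shift along the world's x, y, z scaled (see below); "jaw": the opening, from -1 (shut) to 1 (fully open). In form: [{"rx": .., "ry": .., "rz": .., "x": .., "y": .., "z": .., "jaw": ..}, ...]. A call has 1 to 8 rows; each row shifts and turns the commanded pose from where the row before left it; what a row does not reach is not made up. The controller multiplies each number of a shift by 60 mm and each number of a turn by 10 degrees. A row lasts 1/8 s, in which the tool goes at most 62.5 mm and 10.7 degrees, less where a joint would pass 70% of its speed; a pose out of reach is approached as far as the arm can. A call with a number of a shift or a turn outside -1 to 1 is refused whole. A call with a gripper value outside its range is refused whole. The fingers move at their own pace and stop on an object; FORCE is the grip in N (left out, the last holds). Time passes only in rows, so rows that do not move let the fingers close. It gives the time, the measured TCP pose, the force, the opening and the grip force at its end, in the units of the state.
- get_obs(): the state, without advancing time (a new reading comes with each control period).
- grab_frame(name): name is "scene" or "top" or "wrist"; returns the picture (480x640x3 uint8, red, green, blue); there is no depth.
- camera_params(name): a dict with "fx", "fy", "cx", "cy" (pixels), "k1" (the pictures are not rectified: a ray, as slopes to the right and down, at radius r is drawn at 1 + k1 r^2 times it, then the intrinsics apply), "R" (3x3) and "t" (3): a world point X has camera coordinates R X + t. Camera axes: x right, y down, z forward; pixel columns grow to the right and rows downward; lengths in m; the calibration is good to about 2 mm. A picture is of the moment at which its call begins: read the wrist's pose just before it. camera_params takes no time and is no camera call; for the wrist camera it gives the pose at the moment of the call.
- r.hand_in(): hands the job in; it is judged then, once.
The state is a dict: "clock": time; "joints": joint angles; "qvel": joint speeds; "tau": joint torques, N m; "tcp_pos": TCP position; "orientation": TCP orientation; "contact_force": force on the tool from outside, world axes, zero at the start; "moment": the same for the moment, N m; "grip_width": finger opening in m; "gripper_force": force on a finger pad.
Only numpy, scipy, OpenCV 4.12 (cv2) and the standard library are available. Lean on these libraries where they do the work, as an engineer would, in place of code of your own. Each camera call takes 0.05 s, during which the arm holds its last target. There are 200 camera calls.

## Working session

There is one attempt and no reset: what is moved stays moved. The work goes in short steps, Python scripts to look and compute and a shell command to move; the robot and the scene stay as the last step left them, time stands still between calls to the robot, and variables do not carry over. Pictures are saved under pics/ and viewed, at most 14 in all, crops included, and the job is handed in when it is done.

```bash
mkdir -p pics; ls
python3 - <<'E'
from bench import *
import cv2
for n in("top","scene"):
    cv2.imwrite(f"pics/{n}0.png",grab_frame(n)[:,:,::-1]); p=camera_params(n); print(n,p)
o=get_obs();print(o['tcp_pos'],o['orientation'],o['grip_width'],o['clock'])
E
```

```text
pics
top {'fx': 435.6775371788863, 'fy': 435.6775371788863, 'cx': 311.1975235797475, 'cy': 239.07828288324615, 'k1': -0.057991699179954524, 'R': array([[ 0.02231315, -0.99972377,  0.0073828 ],
       [-0.98690757, -0.02320579, -0.15960868],
       [ 0.15973591, -0.00372477, -0.98715276]]), 't': array([-0.03172449,  0.62664801,  0.79738816])}
scene {'fx': 624.9512912804399, 'fy': 624.9512912804399, 'cx': 326.4666543949236, 'cy': 230.58962635973663, 'k1': -0.19695496419549624, 'R': array([[ 0.86682328,  0.4985845 ,  0.00555799],
       [ 0.36489441, -0.62671847, -0.68853179],
       [-0.33980798,  0.59886347, -0.72518486]]), 't': array([-0.52360482, -0.17968477,  1.49287749])}
[ 0.23556006 -0.6320193   0.23040112] [-3.09018122e+00 -5.57228356e-01  6.76935973e-04] 0.08551592851098028 0.1
```

View pics/top0.png

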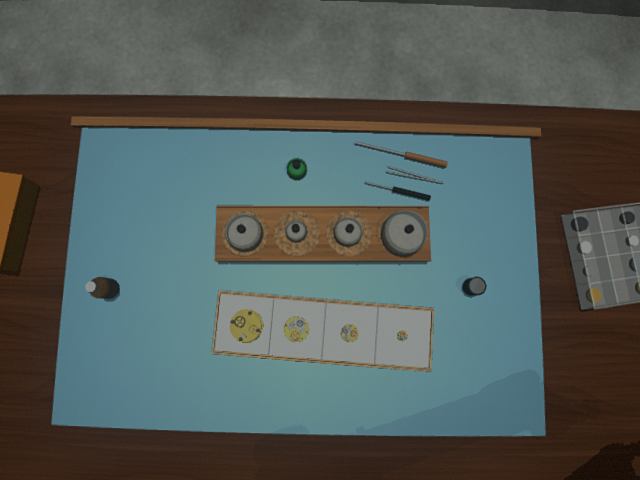

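View pics/scene0.png

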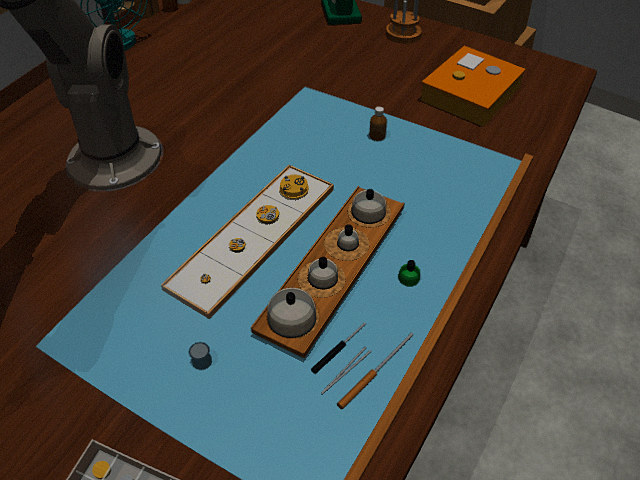

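Top view: covers on the rack, left to right, are c (243,230), a (296,230), b (348,230) and d (405,232). Movements on the board, left to right, are d (246,325), c (297,329), b (349,333) and a (402,336). The green look-alike at (297,168) is not meant. The grey small dome at (296,230) is cover_a, since it stands on the rack and is not green. Next: an enlarged crop to confirm, and measurements.

```bash
cat > h.py <<'E'
import numpy as np, cv2
from bench import *
def back(p,u,v,z):
    K=np.array([[p['fx'],0,p['cx']],[0,p['fy'],p['cy']],[0,0,1]])
    d=cv2.undistortPoints(np.array([[[u,v]]],float),K,np.array([p['k1'],0,0,0,0]))[0,0]
    R=np.array(p['R']);C=-R.T@p['t'];w=R.T@np.array([d[0],d[1],1])
    return C+w*(z-C[2])/w[2]
def blob(mask,u,v,rad):
    m=np.zeros_like(mask);cv2.circle(m,(int(u),int(v)),rad,1,-1)
    n,l,s,c=cv2.connectedComponentsWithStats((mask*m).astype(np.uint8))
    i=1+np.argmax(s[1:,4]);return c[i],s[i,4],s[i,2:4]
E
python3 - <<'E'
from h import *
im=cv2.imread("pics/top0.png");p=camera_params("top")
g=im.max(2)
H=dict(a=.048,b=.054,c=.060,d=.068)
for n,u,v in(("c",241,228),("a",295,231),("b",348,230),("d",408,229)):
    c,A,s=blob(g<60,u,v,9); print("knob",n,c.round(1),A,s,back(p,*c,.03+H[n]-.006).round(4))
S=im.max(2).astype(int)-im.min(2)
for n,u,v,h,r in(("d",246,325,.020,22),("c",297,329,.01,18),("b",349,333,.009,14),("a",402,336,.008,10)):
    c,A,s=blob((S>40)|(g<90),u,v,r); q=back(p,*c,.014+h);print("mov",n,c.round(1),A,s,q.round(4),"dia",2*np.sqrt(A/np.pi)/435*.79)
for u,v in((216,206),(429,207),(216,262),(429,263)):print("rack",back(p,u,v,.034).round(3))
for u,v in((218,293),(434,309),(213,354),(431,371)):print("board",back(p,u,v,.018).round(3))
for u,v in((105,290),(475,287)):print("by",back(p,u,v,.02).round(3))
cv2.imwrite("pics/crop.png",cv2.resize(im[195:380,205:440],None,fx=3.2,fy=3.2,interpolation=cv2.INTER_CUBIC))
E
```

```text
Traceback (most recent call last):
  File "h.py", line 9, in blob
    m=np.zeros_like(mask);cv2.circle(m,(int(u),int(v)),rad,1,-1)
                          ~~~~~~~~~~^^^^^^^^^^^^^^^^^^^^^^^^^^^^
cv2.error: OpenCV(4.12.0) :-1: error: (-5:Bad argument) in function 'circle'
> Overload resolution failed:
>  - img data type = bool is not supported
>  - Expected Ptr<cv::UMat> for argument 'img'
```

```bash
sed -i 's/m=np.zeros_like(mask)/mask=mask.astype(np.uint8);m=np.zeros_like(mask)/' h.py
python3 - <<'E'
from h import *
im=cv2.imread("pics/top0.png");p=camera_params("top")
g=im.max(2)
H=dict(a=.048,b=.054,c=.060,d=.068)
for n,u,v in(("c",241,228),("a",295,231),("b",348,230),("d",408,229)):
    c,A,s=blob(g<60,u,v,9); print("knob",n,c.round(1),A,s,back(p,*c,.03+H[n]-.006).round(4))
S=im.max(2).astype(int)-im.min(2)
for n,u,v,h,r in(("d",246,325,.020,22),("c",297,329,.01,18),("b",349,333,.009,14),("a",402,336,.008,10)):
    c,A,s=blob((S>40)|(g<90),u,v,r); q=back(p,*c,.014+h);print("mov",n,c.round(1),A,s,q.round(4),"dia",2*np.sqrt(A/np.pi)/435*.79)
for u,v in((216,206),(429,207),(216,262),(429,263)):print("rack",back(p,u,v,.034).round(3))
for u,v in((218,293),(434,309),(213,354),(431,371)):print("board",back(p,u,v,.018).round(3))
for u,v in((105,290),(475,287)):print("by",back(p,u,v,.02).round(3))
cv2.imwrite("pics/crop.png",cv2.resize(im[195:380,205:440],None,fx=3.2,fy=3.2,interpolation=cv2.INTER_CUBIC))
E
```

```text
knob c [240.8 228.5] 57 [9 8] [0.6388 0.1152 0.084 ]
knob a [295.1 227.8] 51 [7 9] [0.6447 0.0139 0.072 ]
knob b [349.2 227.9] 55 [8 9] [ 0.6458 -0.0887  0.078 ]
knob d [408.8 228.5] 58 [9 8] [ 0.6447 -0.1987  0.092 ]
mov d [246.2 325.4] 789 [33 33] [0.4585 0.1041 0.034 ] dia 0.05756140623165743
mov c [295.6 333. ] 232 [25 22] [0.4459 0.0087 0.024 ] dia 0.031213098731249042
mov b [353.  333.6] 87 [ 9 17] [ 0.4469 -0.1031  0.023 ] dia 0.01911404129566829
mov a [401.9 333.5] 30 [9 6] [ 0.4488 -0.1991  0.022 ] dia 0.01122415152545544
rack [0.693 0.176 0.034]
rack [ 0.701 -0.254  0.034]
rack [0.58  0.169 0.034]
rack [ 0.587 -0.252  0.034]
board [0.52  0.165 0.018]
board [ 0.498 -0.264  0.018]
board [0.401 0.169 0.018]
board [ 0.378 -0.257  0.018]
by [0.519 0.393 0.02 ]
by [ 0.543 -0.348  0.02 ]
```

View pics/crop.png

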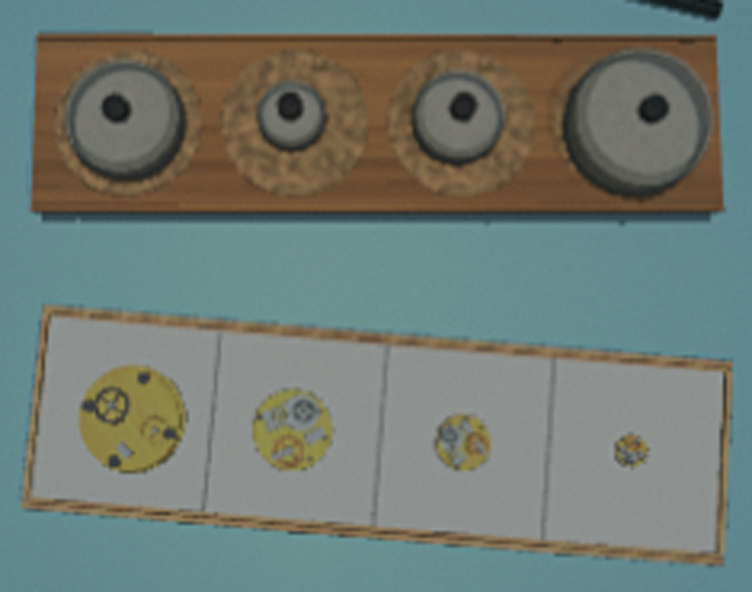

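The enlarged crop confirms sizes and order: rack c, a, b, d and board d, c, b, a. Movement centres in crop pixels are d (133,419), c (293,429), b (463,442) and a (631,450). Now I'll move over the work with the jaws turned to close along x.

```bash
python3 -m jog '[{"x":0.45,"y":0.85,"z":0.1,"rz":0.87},{"x":0.45,"y":0.85,"z":0.1,"rz":0.87},{"x":0.45,"y":0.85,"z":0.1,"rz":0.87},{"x":0.45,"y":0.85,"z":0.1,"rz":0.87},{"x":0.45,"y":0.85,"z":0.1,"rz":0.87},{"x":0.45,"y":0.85,"z":0.1,"rz":0.87},{"x":0.45,"y":0.85,"z":0.1,"rz":0.87},{"x":0.45,"y":0.85,"z":0.1,"rz":0.87}]' 40
python3 -m jog '[{"x":0.2,"y":0.8,"z":0.4},{"x":0.2,"y":0.8,"z":0.4},{"x":0.2,"y":0.8,"z":0.4},{"x":0,"y":0},{"x":0}]'
python3 - <<'E'
from h import *
p=camera_params("wrist");im=grab_frame("wrist")[:,:,::-1];cv2.imwrite("pics/w1.png",im)
o=get_obs();print(o['tcp_pos'],o['orientation'],o['joints'],-p['R'].T@p['t'],p['R'],p['fx'])
E
```

```text
[ 0.23559759 -0.6320765   0.23053056] [-3.09035385e+00 -5.57268279e-01  5.35619032e-04] [ 1.10590868  0.47766715  0.0223513   1.55617797 -0.01151805  1.10931258
 -0.08307816] [ 0.30902453 -0.6049079   0.37229032] [[ 0.34985778 -0.93680157 -0.00153608]
 [-0.89165279 -0.33349853  0.30616015]
 [-0.28732359 -0.10574286 -0.95197878]] 360.02030138071444validation failed for argument at $[0]...
validation failed for argument at $[0]...
```

View pics/w1.png

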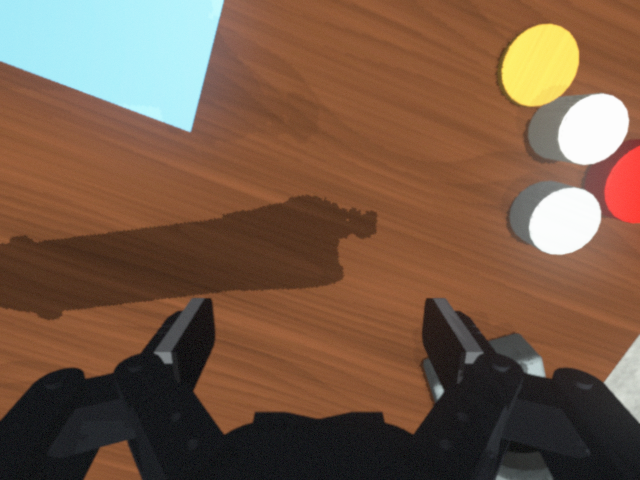

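The rows were refused, so nothing moved; the picture shows only the start pose, with the parts tray at (560,150). All seven keys are probably required, so I'll type them all.

```bash
python3 -m jog '[{"rx":0,"ry":0,"rz":0.87,"x":0.45,"y":0.85,"z":0.1,"jaw":1},{"rx":0,"ry":0,"rz":0.87,"x":0.45,"y":0.85,"z":0.1,"jaw":1},{"rx":0,"ry":0,"rz":0.87,"x":0.45,"y":0.85,"z":0.1,"jaw":1},{"rx":0,"ry":0,"rz":0.87,"x":0.45,"y":0.85,"z":0.1,"jaw":1},{"rx":0,"ry":0,"rz":0.87,"x":0.45,"y":0.85,"z":0.1,"jaw":1},{"rx":0,"ry":0,"rz":0.87,"x":0.45,"y":0.85,"z":0.1,"jaw":1},{"rx":0,"ry":0,"rz":0.87,"x":0.45,"y":0.85,"z":0.1,"jaw":1},{"rx":0,"ry":0,"rz":0.87,"x":0.45,"y":0.85,"z":0.1,"jaw":1}]' 40
python3 -m jog '[{"rx":0,"ry":0,"rz":0,"x":0.2,"y":0.8,"z":0.4,"jaw":0.2},{"rx":0,"ry":0,"rz":0,"x":0.2,"y":0.8,"z":0.4,"jaw":0.2},{"rx":0,"ry":0,"rz":0,"x":0.2,"y":0.8,"z":0.4,"jaw":0.2},{"rx":0,"ry":0,"rz":0,"x":0,"y":0,"z":0,"jaw":0.2},{"rx":0,"ry":0,"rz":0,"x":0,"y":0,"z":0,"jaw":0.2}]'
python3 - <<'E'
from h import *
p=camera_params("wrist");im=grab_frame("wrist")[:,:,::-1];cv2.imwrite("pics/w2.png",im)
o=get_obs();print(o['tcp_pos'],o['orientation'],o['joints'],-p['R'].T@p['t'],o['grip_width'])
np.savez("w2.npz",**p)
E
```

```text
clock: 1.15
tcp_pos: [0.4522, -0.2228, 0.2795]
orientation: [2.215, 2.227, -0.0]
contact_force: [-0.4, -1.0, 0.3]
grip_width: 0.0858
gripper_force: 0.0
clock: 1.78
tcp_pos: [0.4873, -0.0812, 0.3508]
orientation: [-2.221, -2.222, 0.002]
contact_force: [-0.4, -0.3, -0.2]
grip_width: 0.051
gripper_force: 0.0
[ 0.48708257 -0.08190311  0.35046825] [-2.22206738e+00 -2.21965783e+00  2.18699390e-03] [ 0.52293685  0.1143674  -0.52328863  1.78641348  0.06040131  1.25810777
 -0.0172949 ] [ 0.48736058 -0.00285117  0.4926377 ] 0.051734052261332035
```

View pics/w2.png

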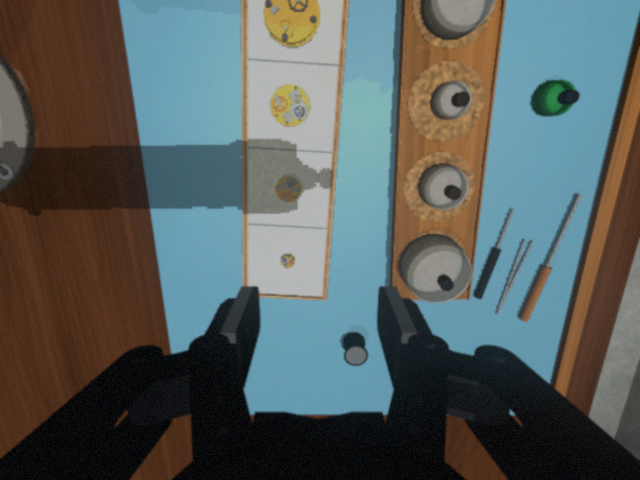

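From the wrist, the movements are at d (292,17), c (290,105), b (288,188) and a (288,260), and the knobs at a (460,99), b (452,192) and d (446,283). The rack order agrees with the top view.

Run:
```python
from h import *
p=dict(np.load("w2.npz"));im=cv2.imread("pics/w2.png")
for n,u,v,z in(("Md",292,17,.036),("Mc",290,105,.026),("Mb",288,188,.025),("Ma",288,260.5,.023)): print(n,back(p,u,v,z).round(4))
g=im.max(2)
for n,u,v,z in(("Ka",461,99,.072),("Kb",453,192,.078),("Kd",447,284,.092)):
    c,A,s=blob(g<55,u,v,11);print(n,c.round(1),A,back(p,*c,z).round(4))
p=camera_params("top")
for n,u,v,z in(("Md",246.6,325.9,.036),("Mc",296.6,329.1,.026),("Mb",349.7,333.1,.025),("Ma",402.2,335.6,.023)): print("top",n,back(p,u,v,z).round(4))
```

```text
Md [0.4576 0.1011 0.036 ]
Mc [0.4524 0.009  0.026 ]
Mb [ 0.4473 -0.0937  0.025 ]
Ma [ 0.4446 -0.1973  0.023 ]
Ka [460.2  98.9] 176 [0.6423 0.0141 0.072 ]
Kb [452.1 191.9] 147 [ 0.6432 -0.0878  0.078 ]
Kd [444.9 282.2] 152 [ 0.6421 -0.1971  0.092 ]
top Md [0.4576 0.103  0.036 ]
top Mc [0.4534 0.0069 0.026 ]
top Mb [ 0.4479 -0.0965  0.025 ]
top Ma [ 0.4449 -0.1995  0.023 ]
```

```bash
python3 -m jog '[{"rx":0,"ry":0,"rz":0,"x":0.52,"y":-0.02,"z":-0.8,"jaw":0.2},{"rx":0,"ry":0,"rz":0,"x":0.52,"y":-0.02,"z":-0.8,"jaw":0.2},{"rx":0,"ry":0,"rz":0,"x":0.52,"y":-0.02,"z":-0.8,"jaw":0.2},{"rx":0,"ry":0,"rz":0,"x":0.52,"y":-0.02,"z":-0.8,"jaw":0.2},{"rx":0,"ry":0,"rz":0,"x":0.54,"y":-0.02,"z":-0.8,"jaw":0.2},{"rx":0,"ry":0,"rz":0,"x":0,"y":0,"z":0,"jaw":0.2},{"rx":0,"ry":0,"rz":0,"x":0,"y":0,"z":0,"jaw":0.2}]'
python3 - <<'E'
from h import *
p=camera_params("wrist");im=grab_frame("wrist")[:,:,::-1];cv2.imwrite("pics/w3.png",im);np.savez("w3.npz",**p)
c,A,s=blob(im.max(2)<55,320,300,60);print(c,A,s)
o=get_obs();print(o['tcp_pos'],o['orientation'])
K=lambda X:(lambda d:(p['cx']+p['fx']*d[0]/d[2],p['cy']+p['fy']*d[1]/d[2]))(p['R']@X+p['t'])
print(K(np.array([.644,-.088,.084])))
E
```

```text
clock: 2.7
tcp_pos: [0.6443, -0.0877, 0.1111]
orientation: [-2.222, -2.22, 0.002]
contact_force: [-0.3, 0.0, -0.1]
grip_width: 0.0517
gripper_force: 0.0
[318.43472906 270.69950739] 812 [28 36]
[ 0.64490632 -0.08755418  0.11242842] [2.22123222e+00 2.21992661e+00 5.50012179e-04]
(np.float64(317.66033494788974), np.float64(276.2776325198143))
```

View pics/w3.png

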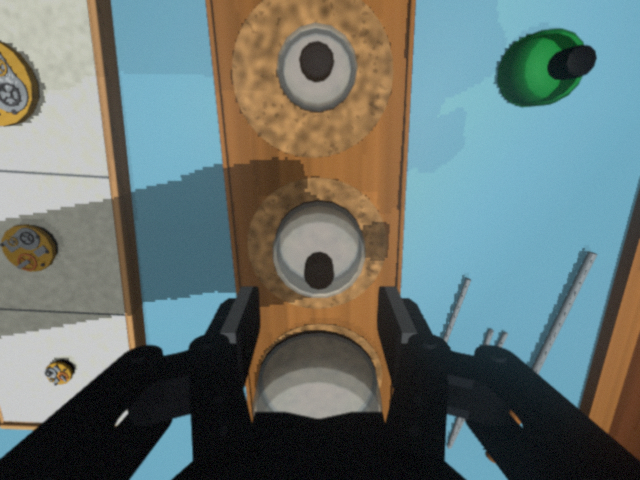

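The knob of cover_b at (318,270) lies midway between the jaws, so I'll descend, close and lift.

```bash
python3 -m jog '[{"rx":0,"ry":0,"rz":0,"x":0,"y":0,"z":-0.25,"jaw":0.2},{"rx":0,"ry":0,"rz":0,"x":0,"y":0,"z":-0.25,"jaw":0.2},{"rx":0,"ry":0,"rz":0,"x":0,"y":0,"z":-0.25,"jaw":0.2},{"rx":0,"ry":0,"rz":0,"x":0,"y":0,"z":0,"jaw":0.2},{"rx":0,"ry":0,"rz":0,"x":0,"y":0,"z":0,"jaw":-1},{"rx":0,"ry":0,"rz":0,"x":0,"y":0,"z":0,"jaw":-1},{"rx":0,"ry":0,"rz":0,"x":0,"y":0,"z":0,"jaw":-1},{"rx":0,"ry":0,"rz":0,"x":0,"y":0,"z":0,"jaw":-1}]' 40
python3 -m jog '[{"rx":0,"ry":0,"rz":0,"x":0,"y":0,"z":0,"jaw":-1},{"rx":0,"ry":0,"rz":0,"x":0,"y":0,"z":0,"jaw":-1}]'
```

```text
clock: 3.75
tcp_pos: [0.6454, -0.0864, 0.0668]
orientation: [2.22, 2.222, 0.001]
contact_force: [-0.4, 0.0, 1.9]
grip_width: 0.0143
gripper_force: 39.1
clock: 4.0
tcp_pos: [0.6454, -0.0865, 0.0668]
orientation: [2.22, 2.222, 0.001]
contact_force: [-0.7, 0.4, 4.7]
grip_width: 0.0145
gripper_force: 39.3
```

```bash
python3 -m jog '[{"rx":0,"ry":0,"rz":0,"x":0,"y":0,"z":0.5,"jaw":-1},{"rx":0,"ry":0,"rz":0,"x":0,"y":0,"z":0.83,"jaw":-1},{"rx":0,"ry":0,"rz":0,"x":-0.8,"y":-0.03,"z":0,"jaw":-1},{"rx":0,"ry":0,"rz":0,"x":-0.9,"y":-0.03,"z":0,"jaw":-1},{"rx":0,"ry":0,"rz":0,"x":-0.9,"y":-0.03,"z":0,"jaw":-1},{"rx":0,"ry":0,"rz":0,"x":-0.7,"y":-0.03,"z":0,"jaw":-1},{"rx":0,"ry":0,"rz":0,"x":0,"y":0,"z":0,"jaw":-1},{"rx":0,"ry":0,"rz":0,"x":0,"y":0,"z":0,"jaw":-1}]'
python3 - <<'E'
from h import *
p=camera_params("wrist");im=grab_frame("wrist")[:,:,::-1];cv2.imwrite("pics/w4.png",im);np.savez("w4.npz",**p)
o=get_obs();print(o['tcp_pos'],o['orientation'],o['grip_width'])
E
```

```text
clock: 5.0
tcp_pos: [0.4477, -0.0938, 0.1464]
orientation: [2.22, 2.221, 0.001]
contact_force: [-0.1, -0.7, 0.1]
grip_width: 0.0147
gripper_force: 39.2
[ 0.44818075 -0.09362295  0.14635252] [2.22002627e+00 2.22185062e+00 1.72771743e-03] 0.014304351500415978
```

View pics/w4.png

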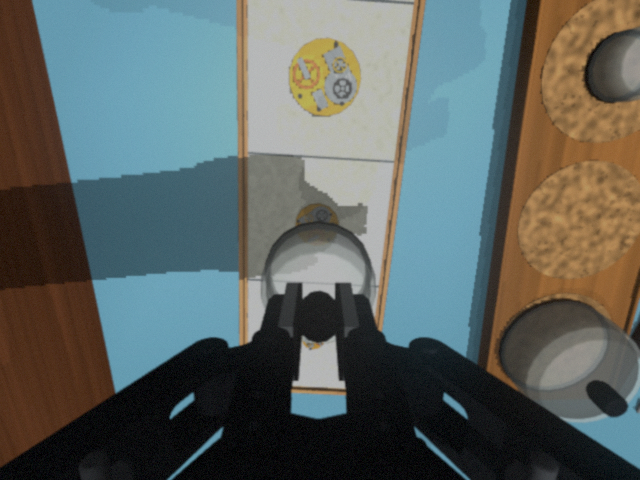

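The held cover is at (319,285), with movement_b partly visible at (317,216) just behind its rim. Movement_c is clear at (325,77). I'll check both.

Run:
```python
from h import *
p=dict(np.load("w4.npz"))
print("Mc",back(p,325.5,77,.026).round(4)," Mb far edge",back(p,317.5,203,.025).round(4),"L/R",back(p,296,222,.025).round(4),back(p,339,222,.025).round(4))
z=.146-.067+.03; print("cover L/R at foot",z,back(p,263,280,z).round(4),back(p,376,280,z).round(4),"far",back(p,319,222,z+.034).round(4), back(p,319,222,z+.003).round(4))
```

```text
Mc [0.4526 0.009  0.026 ]  Mb far edge [ 0.4473 -0.0779  0.025 ] L/R [ 0.4309 -0.0927  0.025 ] [ 0.4637 -0.0927  0.025 ]
cover L/R at foot 0.10899999999999999 [ 0.4176 -0.1011  0.109 ] [ 0.4793 -0.1011  0.109 ] far [ 0.448  -0.0581  0.143 ] [ 0.4481 -0.0672  0.112 ]
```

Cover and movement agree within 2 mm, so I'll lower gently.

```bash
python3 -m jog '[{"rx":0,"ry":0,"rz":0,"x":-0.01,"y":0.02,"z":-0.5,"jaw":-1},{"rx":0,"ry":0,"rz":0,"x":0,"y":0,"z":-0.5,"jaw":-1},{"rx":0,"ry":0,"rz":0,"x":0,"y":0,"z":-0.3,"jaw":-1},{"rx":0,"ry":0,"rz":0,"x":0,"y":0,"z":-0.15,"jaw":-1},{"rx":0,"ry":0,"rz":0,"x":0,"y":0,"z":-0.07,"jaw":-1},{"rx":0,"ry":0,"rz":0,"x":0,"y":0,"z":-0.06,"jaw":-1},{"rx":0,"ry":0,"rz":0,"x":0,"y":0,"z":0,"jaw":-1},{"rx":0,"ry":0,"rz":0,"x":0,"y":0,"z":0,"jaw":-1}]'
```

```text
clock: 6.05
tcp_pos: [0.4467, -0.0926, 0.0517]
orientation: [2.22, 2.222, 0.001]
contact_force: [0.2, -0.7, 0.1]
grip_width: 0.0141
gripper_force: 39.2
```

```bash
python3 -m jog '[{"rx":0,"ry":0,"rz":0,"x":0,"y":0,"z":-0.015,"jaw":-1},{"rx":0,"ry":0,"rz":0,"x":0,"y":0,"z":0,"jaw":-1}]'
python3 -m jog '[{"rx":0,"ry":0,"rz":0,"x":0,"y":0,"z":0,"jaw":0.2},{"rx":0,"ry":0,"rz":0,"x":0,"y":0,"z":0,"jaw":0.2},{"rx":0,"ry":0,"rz":0,"x":0,"y":0,"z":0,"jaw":0.2},{"rx":0,"ry":0,"rz":0,"x":0,"y":0,"z":0.1,"jaw":0.2},{"rx":0,"ry":0,"rz":0,"x":0,"y":0,"z":0.5,"jaw":0.2},{"rx":0,"ry":0,"rz":0,"x":0,"y":0,"z":0.9,"jaw":0.2},{"rx":0,"ry":0,"rz":0,"x":0,"y":0,"z":0,"jaw":0.2}]'
python3 - <<'E'
from h import *
p=camera_params("wrist");im=grab_frame("wrist")[:,:,::-1];cv2.imwrite("pics/w5.png",im);np.savez("w5.npz",**p)
E
```

```text
clock: 6.3
tcp_pos: [0.4466, -0.0926, 0.0507]
orientation: [2.22, 2.222, 0.0]
contact_force: [-1.0, 0.8, 3.4]
grip_width: 0.0141
gripper_force: 39.6
clock: 7.18
tcp_pos: [0.4492, -0.0927, 0.1442]
orientation: [2.216, 2.217, 0.006]
contact_force: [-0.1, 0.2, -0.0]
grip_width: 0.0516
gripper_force: 0.0
```

View pics/w5.png

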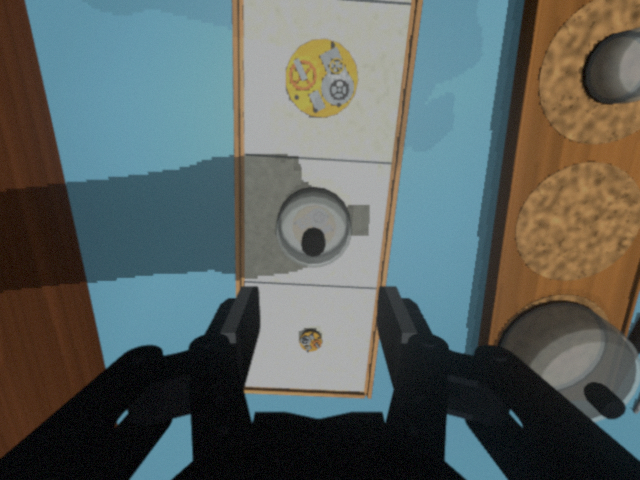

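Cover_b stands flat over its movement at (314,228). I'll refine movement_a at (311,341) from this frame, then fetch cover_a.

```bash
python3 - <<'E'
from h import *
p=dict(np.load("w5.npz"));print("Ma",back(p,311,341,.023).round(4),"Mc",back(p,322,78,.026).round(4),"kb",back(p,314,240,.060).round(4))
E
python3 -m jog '[{"rx":0,"ry":0,"rz":0,"x":0.65,"y":0.36,"z":-0.1,"jaw":0.2},{"rx":0,"ry":0,"rz":0,"x":0.65,"y":0.36,"z":-0.1,"jaw":0.2},{"rx":0,"ry":0,"rz":0,"x":0.65,"y":0.36,"z":-0.1,"jaw":0.2},{"rx":0,"ry":0,"rz":0,"x":0.65,"y":0.36,"z":-0.1,"jaw":0.2},{"rx":0,"ry":0,"rz":0,"x":0.65,"y":0.36,"z":-0.1,"jaw":0.2},{"rx":0,"ry":0,"rz":0,"x":0,"y":0,"z":0,"jaw":0.2},{"rx":0,"ry":0,"rz":0,"x":0,"y":0,"z":0,"jaw":0.2}]'
python3 - <<'E'
from h import *
p=camera_params("wrist");im=grab_frame("wrist")[:,:,::-1];cv2.imwrite("pics/w6.png",im);np.savez("w6.npz",**p)
c,A,s=blob(im.max(2)<55,320,270,45);print(c,A,s,back(p,*c,.069))
o=get_obs();print(o['tcp_pos'],o['orientation'])
E
```

```text
Ma [ 0.444  -0.1972  0.023 ] Mc [0.4524 0.0091 0.026 ] kb [ 0.447  -0.0933  0.06  ]
clock: 8.1
tcp_pos: [0.64, 0.0151, 0.109]
orientation: [-2.219, -2.221, 0.004]
contact_force: [-0.2, 0.1, -0.2]
grip_width: 0.0515
gripper_force: 0.0
[324.59530026 267.72584856] 766 [28 35] [0.64333794 0.01396804 0.069     ]
[0.63995283 0.01457149 0.10944995] [-2.22036944 -2.22104758  0.00361642]
```

Knob a is 3 mm further in x, so I correct that and grasp 1 mm higher than for b.

```bash
python3 -m jog '[{"rx":0,"ry":0,"rz":0,"x":0.055,"y":-0.01,"z":-0.26,"jaw":0.2},{"rx":0,"ry":0,"rz":0,"x":0,"y":0,"z":-0.26,"jaw":0.2},{"rx":0,"ry":0,"rz":0,"x":0,"y":0,"z":-0.26,"jaw":0.2},{"rx":0,"ry":0,"rz":0,"x":0,"y":0,"z":0,"jaw":0.2},{"rx":0,"ry":0,"rz":0,"x":0,"y":0,"z":0,"jaw":-1},{"rx":0,"ry":0,"rz":0,"x":0,"y":0,"z":0,"jaw":-1},{"rx":0,"ry":0,"rz":0,"x":0,"y":0,"z":0,"jaw":-1},{"rx":0,"ry":0,"rz":0,"x":0,"y":0,"z":0,"jaw":-1}]'
python3 -m jog '[{"rx":0,"ry":0,"rz":0,"x":0,"y":0,"z":0,"jaw":-1},{"rx":0,"ry":0,"rz":0,"x":0,"y":0,"z":0,"jaw":-1}]'
```

```text
clock: 9.15
tcp_pos: [0.6451, 0.015, 0.0642]
orientation: [2.22, 2.222, 0.001]
contact_force: [-0.9, 1.1, 2.6]
grip_width: 0.0136
gripper_force: 39.0
clock: 9.4
tcp_pos: [0.6451, 0.015, 0.0641]
orientation: [2.22, 2.222, 0.001]
contact_force: [-0.7, 0.1, 3.7]
grip_width: 0.0138
gripper_force: 39.4
```

```bash
python3 -m jog '[{"rx":0,"ry":0,"rz":0,"x":0,"y":0,"z":0.5,"jaw":-1},{"rx":0,"ry":0,"rz":0,"x":0,"y":0,"z":0.83,"jaw":-1},{"rx":0,"ry":0,"rz":0,"x":-0.56,"y":-0.59,"z":0,"jaw":-1},{"rx":0,"ry":0,"rz":0,"x":-0.56,"y":-0.59,"z":0,"jaw":-1},{"rx":0,"ry":0,"rz":0,"x":-0.56,"y":-0.59,"z":0,"jaw":-1},{"rx":0,"ry":0,"rz":0,"x":-0.56,"y":-0.59,"z":0,"jaw":-1},{"rx":0,"ry":0,"rz":0,"x":-0.56,"y":-0.59,"z":0,"jaw":-1},{"rx":0,"ry":0,"rz":0,"x":-0.55,"y":-0.58,"z":0,"jaw":-1}]'
python3 -m jog '[{"rx":0,"ry":0,"rz":0,"x":0,"y":0,"z":0,"jaw":-1},{"rx":0,"ry":0,"rz":0,"x":0,"y":0,"z":0,"jaw":-1}]'
```

```text
clock: 10.4
tcp_pos: [0.442, -0.198, 0.1432]
orientation: [-2.22, -2.222, 0.001]
contact_force: [-0.8, -0.5, 0.9]
grip_width: 0.0137
gripper_force: 39.1
clock: 10.65
tcp_pos: [0.4439, -0.1966, 0.1434]
orientation: [2.221, 2.222, 0.001]
contact_force: [-0.3, 1.0, -0.0]
grip_width: 0.0143
gripper_force: 39.1
```

```bash
python3 -m jog '[{"rx":0,"ry":0,"rz":0,"x":0,"y":0,"z":-0.5,"jaw":-1},{"rx":0,"ry":0,"rz":0,"x":0,"y":0,"z":-0.5,"jaw":-1},{"rx":0,"ry":0,"rz":0,"x":0,"y":0,"z":-0.3,"jaw":-1},{"rx":0,"ry":0,"rz":0,"x":0,"y":0,"z":-0.15,"jaw":-1},{"rx":0,"ry":0,"rz":0,"x":0,"y":0,"z":-0.07,"jaw":-1},{"rx":0,"ry":0,"rz":0,"x":0,"y":0,"z":-0.05,"jaw":-1},{"rx":0,"ry":0,"rz":0,"x":0,"y":0,"z":0,"jaw":-1},{"rx":0,"ry":0,"rz":0,"x":0,"y":0,"z":0,"jaw":-1}]'
```

```text
clock: 11.65
tcp_pos: [0.4439, -0.1971, 0.0496]
orientation: [2.22, 2.222, 0.0]
contact_force: [-0.1, -0.5, -0.1]
grip_width: 0.014
gripper_force: 39.1
```

```bash
python3 -m jog '[{"rx":0,"ry":0,"rz":0,"x":0,"y":0,"z":-0.025,"jaw":-1},{"rx":0,"ry":0,"rz":0,"x":0,"y":0,"z":0,"jaw":-1}]'
```

```text
clock: 11.9
tcp_pos: [0.4439, -0.197, 0.048]
orientation: [2.22, 2.222, 0.0]
contact_force: [-1.5, 0.6, 3.6]
grip_width: 0.0144
gripper_force: 39.5
```

```bash
python3 -m jog '[{"rx":0,"ry":0,"rz":0,"x":0,"y":0,"z":0,"jaw":0.2},{"rx":0,"ry":0,"rz":0,"x":0,"y":0,"z":0,"jaw":0.2},{"rx":0,"ry":0,"rz":0,"x":0,"y":0,"z":0,"jaw":0.2},{"rx":0,"ry":0,"rz":0,"x":0,"y":0,"z":0.1,"jaw":0.2},{"rx":0,"ry":0,"rz":0,"x":0,"y":0,"z":0.5,"jaw":0.2},{"rx":0,"ry":0,"rz":0,"x":0,"y":0,"z":0.8,"jaw":0.2}]'
python3 -m jog '[{"rx":0,"ry":0,"rz":0,"x":0.41,"y":0.65,"z":0,"jaw":0.2},{"rx":0,"ry":0,"rz":0,"x":0.41,"y":0.65,"z":0,"jaw":0.2},{"rx":0,"ry":0,"rz":0,"x":0.41,"y":0.65,"z":0,"jaw":0.2},{"rx":0,"ry":0,"rz":0,"x":0.41,"y":0.65,"z":0,"jaw":0.2},{"rx":0,"ry":0,"rz":0,"x":0.41,"y":0.65,"z":0,"jaw":0.2},{"rx":0,"ry":0,"rz":0,"x":0.41,"y":0.65,"z":0,"jaw":0.2},{"rx":0,"ry":0,"rz":0,"x":0.41,"y":0.65,"z":0,"jaw":0.2},{"rx":0,"ry":0,"rz":0,"x":0.41,"y":0.65,"z":0,"jaw":0.2}]'
python3 -m jog '[{"rx":0,"ry":0,"rz":0,"x":0,"y":0,"z":0,"jaw":0.2},{"rx":0,"ry":0,"rz":0,"x":0,"y":0,"z":0,"jaw":0.2}]'
python3 - <<'E'
from h import *
p=camera_params("wrist");im=grab_frame("wrist")[:,:,::-1];cv2.imwrite("pics/w7.png",im);np.savez("w7.npz",**p)
c,A,s=blob(im.max(2)<55,320,270,45);print(c,A,s,back(p,*c,.081))
o=get_obs();print(o['tcp_pos'],o['orientation'])
E
```

```text
clock: 12.65
tcp_pos: [0.4426, -0.1965, 0.1319]
orientation: [-2.218, -2.22, 0.001]
contact_force: [0.5, 0.5, 0.1]
grip_width: 0.0515
gripper_force: 0.0
clock: 13.65
tcp_pos: [0.6412, 0.1163, 0.132]
orientation: [2.221, 2.222, -0.0]
contact_force: [0.1, 0.6, -0.9]
grip_width: 0.0513
gripper_force: 0.0
clock: 13.9
tcp_pos: [0.6401, 0.1145, 0.1316]
orientation: [-2.221, -2.222, 0.002]
contact_force: [-0.0, -0.3, -0.7]
grip_width: 0.0512
gripper_force: 0.0
[314.14136905 256.42113095] 672 [25 32] [0.63765623 0.11576939 0.081     ]
[0.64006574 0.11362498 0.13157555] [ 2.22162418e+00  2.22076411e+00 -2.02755500e-03]
```

View pics/w7.png

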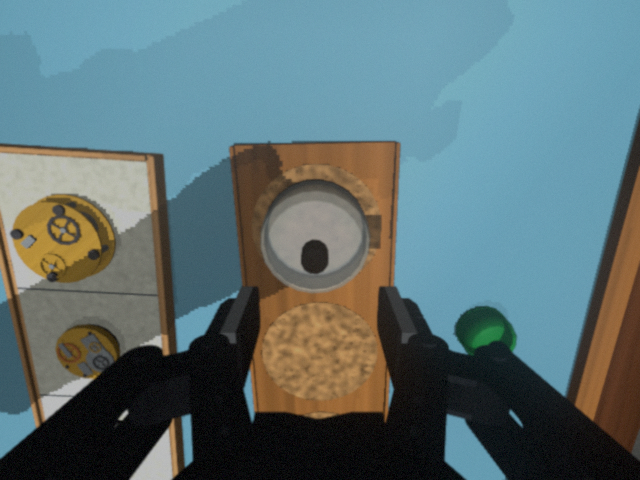

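Cover_c's knob at (314,256) is just off the jaw centre, by -2 mm in x and +1.5 mm in y. I'll correct and grasp.

```bash
python3 -m jog '[{"rx":0,"ry":0,"rz":0,"x":-0.035,"y":0.025,"z":-0.31,"jaw":0.2},{"rx":0,"ry":0,"rz":0,"x":0,"y":0,"z":-0.31,"jaw":0.2},{"rx":0,"ry":0,"rz":0,"x":0,"y":0,"z":-0.3,"jaw":0.2},{"rx":0,"ry":0,"rz":0,"x":0,"y":0,"z":0,"jaw":0.2},{"rx":0,"ry":0,"rz":0,"x":0,"y":0,"z":0,"jaw":-1},{"rx":0,"ry":0,"rz":0,"x":0,"y":0,"z":0,"jaw":-1},{"rx":0,"ry":0,"rz":0,"x":0,"y":0,"z":0,"jaw":-1},{"rx":0,"ry":0,"rz":0,"x":0,"y":0,"z":0,"jaw":-1}]'
python3 -m jog '[{"rx":0,"ry":0,"rz":0,"x":0,"y":0,"z":0,"jaw":-1},{"rx":0,"ry":0,"rz":0,"x":0,"y":0,"z":0,"jaw":-1}]'
```

```text
clock: 14.95
tcp_pos: [0.6388, 0.1168, 0.0772]
orientation: [2.22, 2.222, 0.002]
contact_force: [-0.7, 0.5, 2.2]
grip_width: 0.0139
gripper_force: 39.2
clock: 15.2
tcp_pos: [0.6387, 0.1169, 0.0771]
orientation: [2.22, 2.222, 0.001]
contact_force: [-0.9, 0.4, 4.8]
grip_width: 0.0139
gripper_force: 39.5
```

```bash
python3 -m jog '[{"rx":0,"ry":0,"rz":0,"x":0,"y":0,"z":0.5,"jaw":-1},{"rx":0,"ry":0,"rz":0,"x":0,"y":0,"z":0.8,"jaw":-1},{"rx":0,"ry":0,"rz":0,"x":-0.62,"y":-0.36,"z":0,"jaw":-1},{"rx":0,"ry":0,"rz":0,"x":-0.62,"y":-0.36,"z":0,"jaw":-1},{"rx":0,"ry":0,"rz":0,"x":-0.62,"y":-0.36,"z":0,"jaw":-1},{"rx":0,"ry":0,"rz":0,"x":-0.62,"y":-0.36,"z":0,"jaw":-1},{"rx":0,"ry":0,"rz":0,"x":-0.62,"y":-0.35,"z":0,"jaw":-1},{"rx":0,"ry":0,"rz":0,"x":0,"y":0,"z":0,"jaw":-1}]'
python3 -m jog '[{"rx":0,"ry":0,"rz":0,"x":0,"y":0,"z":0,"jaw":-1},{"rx":0,"ry":0,"rz":0,"x":0,"y":0,"z":0,"jaw":-1}]'
python3 - <<'E'
from h import *
p=camera_params("wrist");im=grab_frame("wrist")[:,:,::-1];cv2.imwrite("pics/w8.png",im);np.savez("w8.npz",**p)
E
```

```text
clock: 16.2
tcp_pos: [0.449, 0.0068, 0.1537]
orientation: [-2.223, -2.219, 0.007]
contact_force: [0.4, -0.1, -0.8]
grip_width: 0.0136
gripper_force: 39.3
clock: 16.45
tcp_pos: [0.4534, 0.01, 0.1546]
orientation: [-2.22, -2.223, -0.002]
contact_force: [-0.6, 0.3, -0.6]
grip_width: 0.0136
gripper_force: 39.2
```

View pics/w8.png

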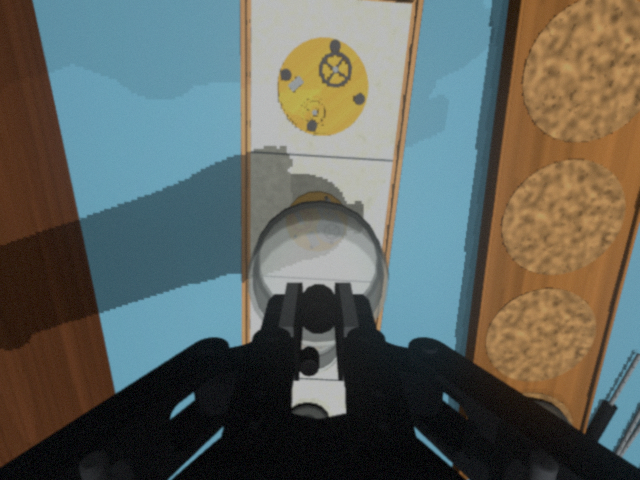

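Cover_c is centred on movement_c (cover axis x≈320, movement (318,220)). Movement_d's top plate is at (323,86). I'll lower.

```bash
python3 - <<'E'
from h import *
p=dict(np.load("w8.npz"));print("Md",back(p,323,86,.036).round(4),back(p,277,86,.036).round(4),back(p,369,86,.036).round(4))
E
python3 -m jog '[{"rx":0,"ry":0,"rz":0,"x":-0.01,"y":0,"z":-0.5,"jaw":-1},{"rx":0,"ry":0,"rz":0,"x":0,"y":0,"z":-0.5,"jaw":-1},{"rx":0,"ry":0,"rz":0,"x":0,"y":0,"z":-0.3,"jaw":-1},{"rx":0,"ry":0,"rz":0,"x":0,"y":0,"z":-0.12,"jaw":-1},{"rx":0,"ry":0,"rz":0,"x":0,"y":0,"z":-0.07,"jaw":-1},{"rx":0,"ry":0,"rz":0,"x":0,"y":0,"z":-0.04,"jaw":-1},{"rx":0,"ry":0,"rz":0,"x":0,"y":0,"z":0,"jaw":-1},{"rx":0,"ry":0,"rz":0,"x":0,"y":0,"z":0,"jaw":-1}]'
```

```text
Md [0.4564 0.1072 0.036 ] [0.4255 0.1071 0.036 ] [0.4874 0.1072 0.036 ]
clock: 17.5
tcp_pos: [0.4521, 0.0092, 0.0631]
orientation: [2.22, 2.222, 0.001]
contact_force: [0.2, 1.1, -0.2]
grip_width: 0.0138
gripper_force: 39.3
```

```bash
python3 -m jog '[{"rx":0,"ry":0,"rz":0,"x":0,"y":0,"z":-0.035,"jaw":-1},{"rx":0,"ry":0,"rz":0,"x":0,"y":0,"z":0,"jaw":-1}]'
```

```text
clock: 17.75
tcp_pos: [0.4519, 0.0091, 0.061]
orientation: [2.22, 2.222, -0.0]
contact_force: [-1.7, -0.8, 5.1]
grip_width: 0.0139
gripper_force: 39.9
```

```bash
python3 -m jog '[{"rx":0,"ry":0,"rz":0,"x":0,"y":0,"z":0,"jaw":0.2},{"rx":0,"ry":0,"rz":0,"x":0,"y":0,"z":0,"jaw":0.2},{"rx":0,"ry":0,"rz":0,"x":0,"y":0,"z":0,"jaw":0.2},{"rx":0,"ry":0,"rz":0,"x":0,"y":0,"z":0.1,"jaw":0.2},{"rx":0,"ry":0,"rz":0,"x":0,"y":0,"z":0.5,"jaw":0.2},{"rx":0,"ry":0,"rz":0,"x":0,"y":0,"z":0.7,"jaw":0.2},{"rx":0,"ry":0,"rz":0,"x":0,"y":0,"z":0,"jaw":0.2},{"rx":0,"ry":0,"rz":0,"x":0,"y":0,"z":0,"jaw":0.2}]'
python3 - <<'E'
from h import *
p=camera_params("wrist");im=grab_frame("wrist")[:,:,::-1];cv2.imwrite("pics/w9.png",im);np.savez("w9.npz",**p)
h=cv2.cvtColor(im,cv2.COLOR_BGR2HSV);m=cv2.inRange(h,(18,90,60),(35,255,255))>0
c,A,s=blob(cv2.morphologyEx(m.astype(np.uint8),cv2.MORPH_CLOSE,np.ones((9,9))),323,87,60);print("Md",c,A,s,back(p,*c,.036))
print(get_obs()['tcp_pos'])
E
python3 -m jog '[{"rx":0,"ry":0,"rz":0,"x":0.53,"y":-0.575,"z":0,"jaw":0.2},{"rx":0,"ry":0,"rz":0,"x":0.53,"y":-0.575,"z":0,"jaw":0.2},{"rx":0,"ry":0,"rz":0,"x":0.53,"y":-0.575,"z":0,"jaw":0.2},{"rx":0,"ry":0,"rz":0,"x":0.53,"y":-0.575,"z":0,"jaw":0.2},{"rx":0,"ry":0,"rz":0,"x":0.53,"y":-0.575,"z":0,"jaw":0.2},{"rx":0,"ry":0,"rz":0,"x":0.53,"y":-0.575,"z":0,"jaw":0.2},{"rx":0,"ry":0,"rz":0,"x":0,"y":0,"z":0,"jaw":0.2},{"rx":0,"ry":0,"rz":0,"x":0,"y":0,"z":0,"jaw":0.2}]'
python3 - <<'E'
from h import *
p=camera_params("wrist");im=grab_frame("wrist")[:,:,::-1]
c,A,s=blob(im.max(2)<55,320,260,45);print(c,A,s,back(p,*c,.089))
o=get_obs();print(o['tcp_pos'],o['orientation'])
t=grab_frame("top")[:,:,::-1];cv2.imwrite("pics/top2.png",cv2.resize(t[150:400,190:450],None,fx=2.4,fy=2.4))
E
```

```text
clock: 18.75
tcp_pos: [0.4515, 0.0089, 0.1385]
orientation: [2.221, 2.222, -0.0]
contact_force: [-0.6, 0.3, 0.5]
grip_width: 0.0511
gripper_force: 0.0
Md [325.37942901  82.69895488] 7846 [ 96 105] [0.45592124 0.10679221 0.036     ]
[0.45114581 0.00897037 0.1380539 ]
clock: 19.8
tcp_pos: [0.6415, -0.1968, 0.1369]
orientation: [-2.218, -2.221, 0.002]
contact_force: [0.3, 1.1, -0.0]
grip_width: 0.0514
gripper_force: 0.0
[321.54716981 263.9245283 ] 689 [26 33] [ 0.64329293 -0.19898033  0.089     ]
[ 0.64157302 -0.19627836  0.13742995] [-2.21718552e+00 -2.22218149e+00  1.07735575e-03]
```

View pics/w9.png

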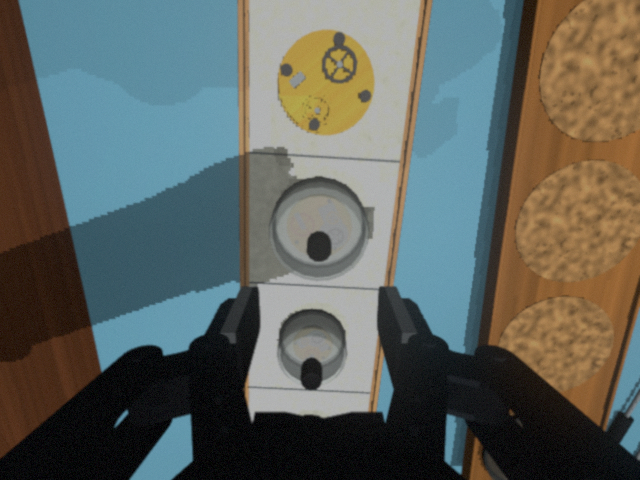

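Covers c (319,228) and b (312,345) stand flat with their movements inside. Movement_d measures (.456,.107) from almost straight above. Next, grasp cover_d.

```bash
python3 -m jog '[{"rx":0,"ry":0,"rz":0,"x":0.03,"y":-0.04,"z":-0.3,"jaw":0.2},{"rx":0,"ry":0,"rz":0,"x":0,"y":0,"z":-0.3,"jaw":0.2},{"rx":0,"ry":0,"rz":0,"x":0,"y":0,"z":-0.28,"jaw":0.2},{"rx":0,"ry":0,"rz":0,"x":0,"y":0,"z":0,"jaw":0.2},{"rx":0,"ry":0,"rz":0,"x":0,"y":0,"z":0,"jaw":-1},{"rx":0,"ry":0,"rz":0,"x":0,"y":0,"z":0,"jaw":-1},{"rx":0,"ry":0,"rz":0,"x":0,"y":0,"z":0,"jaw":-1},{"rx":0,"ry":0,"rz":0,"x":0,"y":0,"z":0,"jaw":-1}]'
python3 -m jog '[{"rx":0,"ry":0,"rz":0,"x":0,"y":0,"z":0,"jaw":-1},{"rx":0,"ry":0,"rz":0,"x":0,"y":0,"z":0,"jaw":-1}]'
```

```text
clock: 20.9
tcp_pos: [0.6449, -0.2003, 0.0865]
orientation: [2.22, 2.221, 0.001]
contact_force: [-0.1, -0.1, 2.2]
grip_width: 0.0137
gripper_force: 39.2
clock: 21.15
tcp_pos: [0.6449, -0.2003, 0.0865]
orientation: [2.22, 2.221, 0.001]
contact_force: [-0.2, 0.1, 5.1]
grip_width: 0.0136
gripper_force: 39.5
```

```bash
python3 -m jog '[{"rx":0,"ry":0,"rz":0,"x":0,"y":0,"z":0.5,"jaw":-1},{"rx":0,"ry":0,"rz":0,"x":0,"y":0,"z":0.8,"jaw":-1},{"rx":0,"ry":0,"rz":0,"x":0,"y":0,"z":0,"jaw":-1}]'
python3 -m jog '[{"rx":0,"ry":0,"rz":0,"x":-0.39,"y":0.635,"z":0,"jaw":-1},{"rx":0,"ry":0,"rz":0,"x":-0.39,"y":0.635,"z":0,"jaw":-1},{"rx":0,"ry":0,"rz":0,"x":-0.39,"y":0.635,"z":0,"jaw":-1},{"rx":0,"ry":0,"rz":0,"x":-0.39,"y":0.635,"z":0,"jaw":-1},{"rx":0,"ry":0,"rz":0,"x":-0.39,"y":0.635,"z":0,"jaw":-1},{"rx":0,"ry":0,"rz":0,"x":-0.39,"y":0.635,"z":0,"jaw":-1},{"rx":0,"ry":0,"rz":0,"x":-0.39,"y":0.635,"z":0,"jaw":-1},{"rx":0,"ry":0,"rz":0,"x":-0.4,"y":0.635,"z":0,"jaw":-1}]'
python3 -m jog '[{"rx":0,"ry":0,"rz":0,"x":0,"y":0,"z":0,"jaw":-1},{"rx":0,"ry":0,"rz":0,"x":0,"y":0,"z":0,"jaw":-1},{"rx":0,"ry":0,"rz":0,"x":0,"y":0,"z":0,"jaw":-1}]'
python3 - <<'E'
from h import *
p=camera_params("wrist");im=grab_frame("wrist")[:,:,::-1];cv2.imwrite("pics/w10.png",im);np.savez("w10.npz",**p)
E
```

```text
clock: 21.52
tcp_pos: [0.6468, -0.2004, 0.1677]
orientation: [2.217, 2.218, 0.006]
contact_force: [-0.4, -0.0, -1.8]
grip_width: 0.0136
gripper_force: 39.2
clock: 22.52
tcp_pos: [0.4549, 0.1053, 0.1629]
orientation: [-2.22, -2.221, 0.002]
contact_force: [0.2, 0.7, -0.8]
grip_width: 0.0139
gripper_force: 39.2
clock: 22.9
tcp_pos: [0.4569, 0.1034, 0.1634]
orientation: [-2.223, -2.22, 0.001]
contact_force: [-0.0, 0.3, -1.1]
grip_width: 0.0135
gripper_force: 39.2
```

View pics/w10.png

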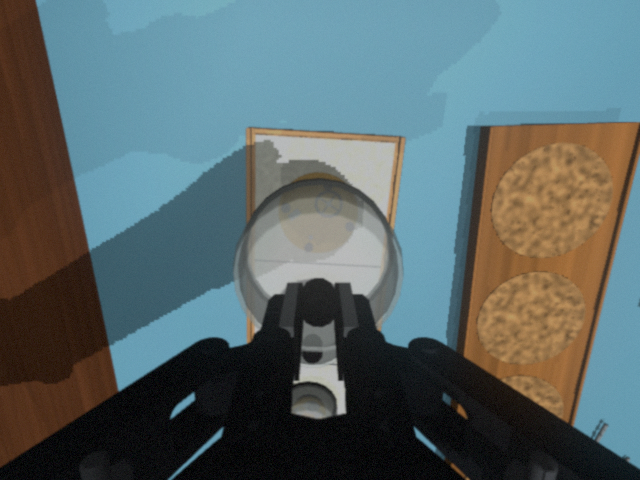

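Cover_d is at (319,265), and movement_d's far edge shows at (320,172) beyond it. One more check of y.

Run:
```python
from h import *
p=dict(np.load("w10.npz"));print("Md far",back(p,320,172,.037).round(4),"near",back(p,320,259,.037).round(4),"cover far foot",back(p,319,178,.107).round(4),"far top",back(p,319,178,.155).round(4),"L/R",back(p,234,258,.11).round(4),back(p,403,258,.11).round(4))
```

```text
Md far [0.4581 0.1417 0.037 ] near [0.4582 0.0721 0.037 ] cover far foot [0.4573 0.1488 0.107 ] far top [0.4572 0.1568 0.155 ] L/R [0.4077 0.1026 0.11  ] [0.5062 0.1025 0.11  ]
```

Shifting +2.5 mm in y and lowering.

```bash
python3 -m jog '[{"rx":0,"ry":0,"rz":0,"x":0,"y":0.04,"z":-0.4,"jaw":-1},{"rx":0,"ry":0,"rz":0,"x":0,"y":0,"z":-0.5,"jaw":-1},{"rx":0,"ry":0,"rz":0,"x":0,"y":0,"z":-0.3,"jaw":-1},{"rx":0,"ry":0,"rz":0,"x":0,"y":0,"z":-0.2,"jaw":-1},{"rx":0,"ry":0,"rz":0,"x":0,"y":0,"z":-0.08,"jaw":-1},{"rx":0,"ry":0,"rz":0,"x":0,"y":0,"z":-0.03,"jaw":-1},{"rx":0,"ry":0,"rz":0,"x":0,"y":0,"z":0,"jaw":-1},{"rx":0,"ry":0,"rz":0,"x":0,"y":0,"z":0,"jaw":-1}]'
```

```text
clock: 23.95
tcp_pos: [0.457, 0.1071, 0.0737]
orientation: [2.22, 2.222, 0.001]
contact_force: [0.5, 0.0, -1.3]
grip_width: 0.0139
gripper_force: 39.2
```

```bash
python3 -m jog '[{"rx":0,"ry":0,"rz":0,"x":0,"y":0,"z":-0.03,"jaw":-1},{"rx":0,"ry":0,"rz":0,"x":0,"y":0,"z":-0.025,"jaw":-1},{"rx":0,"ry":0,"rz":0,"x":0,"y":0,"z":0,"jaw":-1}]'
```

```text
clock: 24.32
tcp_pos: [0.4565, 0.107, 0.0704]
orientation: [2.22, 2.222, -0.001]
contact_force: [-2.4, -1.3, 7.6]
grip_width: 0.0133
gripper_force: 40.1
```

Touchdown. I'll release, rise and look.

```bash
python3 -m jog '[{"rx":0,"ry":0,"rz":0,"x":0,"y":0,"z":0,"jaw":0.2},{"rx":0,"ry":0,"rz":0,"x":0,"y":0,"z":0,"jaw":0.2},{"rx":0,"ry":0,"rz":0,"x":0,"y":0,"z":0,"jaw":0.2},{"rx":0,"ry":0,"rz":0,"x":0,"y":0,"z":0.1,"jaw":0.2},{"rx":0,"ry":0,"rz":0,"x":0,"y":0,"z":0.5,"jaw":0.2},{"rx":0,"ry":0,"rz":0,"x":0,"y":0,"z":0.9,"jaw":0.2},{"rx":0,"ry":0,"rz":0,"x":0,"y":-0.5,"z":0.7,"jaw":0.2},{"rx":0,"ry":0,"rz":0,"x":0,"y":-0.9,"z":0.4,"jaw":0.2}]'
python3 -m jog '[{"rx":0,"ry":0,"rz":0,"x":0,"y":-0.8,"z":0.6,"jaw":0.2},{"rx":0,"ry":0,"rz":0,"x":0,"y":-0.8,"z":0.6,"jaw":0.2},{"rx":0,"ry":0,"rz":0,"x":0,"y":0,"z":0,"jaw":0.2},{"rx":0,"ry":0,"rz":0,"x":0,"y":0,"z":0,"jaw":0.2}]'
python3 - <<'E'
from h import *
cv2.imwrite("pics/w11.png",grab_frame("wrist")[:,:,::-1])
cv2.imwrite("pics/s2.png",cv2.resize(grab_frame("scene")[60:390,130:470,::-1],None,fx=1.8,fy=1.8))
E
```

```text
clock: 25.32
tcp_pos: [0.4577, 0.0242, 0.2289]
orientation: [2.214, 2.226, 0.006]
contact_force: [1.2, -0.9, 0.1]
grip_width: 0.0514
gripper_force: 0.0
clock: 25.82
tcp_pos: [0.4563, -0.0724, 0.2978]
orientation: [-2.22, -2.222, -0.0]
contact_force: [1.0, 0.2, -0.6]
grip_width: 0.0514
gripper_force: 0.0
```

View pics/w11.png

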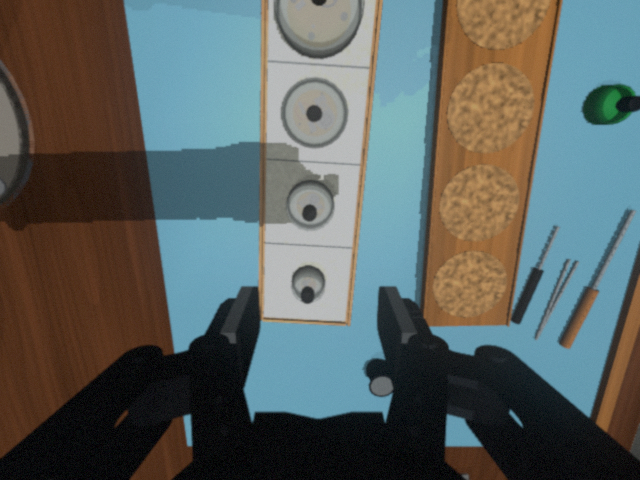

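View pics/s2.png

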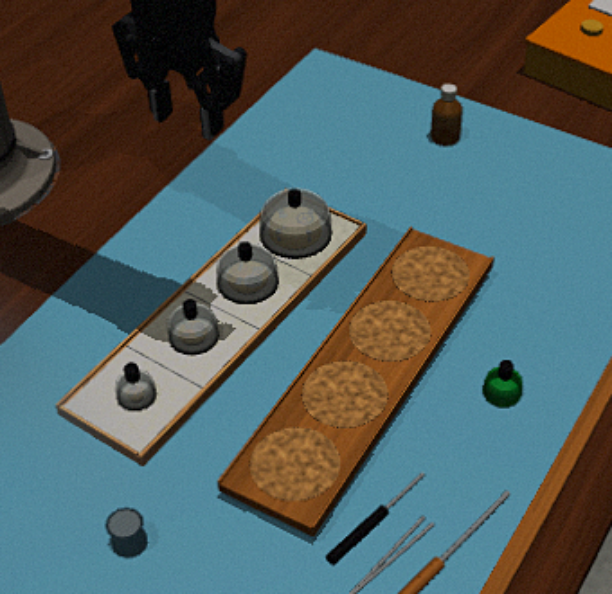

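All four covers stand upright over their movements: in the scene crop d is at (295,225), c at (247,272), b at (192,328) and a at (135,388). The rack is empty, the bottle and loupe are in place, and the robot is clear.

```bash
python3 -c "
from bench import r
print(r.hand_in())"
```

```text
the job is handed in; nothing more can be done
None
```

All four covers stand flat over their matching movements with the bottle and loupe left in place; I handed the job in at about 26 s of the 106 s allowed, and no verdict was returned.

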